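Set up the straining column for touch-up paint

TASK

Set up the straining column for the paint in the cup: stand the aluminium pot in the raised ring of the drip dish, put the fine strainer (blue) on the pot, then the coarse strainer (yellow) on the blue one so that lumps are caught before they reach the fine mesh, and last the white lid with the black knob against dust. Build it up in that order, each piece upright and fully home on the one below before the next goes on, and let everything go. Leave the red strainer where it stands, and do not push or tip the cup of paint.

Things in the scene. Friction and masses are not known exactly. Their poses are not given: they have to be found in the camera images.
- drip_dish: round dark steel dish fixed to the bench, 104 mm across, rim 10 mm high, its floor 4 mm above the bench; on the floor, concentric, a bright raised ring, 66 mm inside and 74 mm outside diameter, top 11 mm above the bench. The pot stands on the floor inside the ring, origin 4 mm above the dish's. Origin: centre of its underside, at bench level, z up
- pot: plain aluminium pot, open at the top, 60 mm outside diameter (foot chamfered to 56 mm), 60 mm high, mouth 52 mm inside, wall 4 mm. Loose, about 160 g; grip round the outside near the rim. In the dish its underside is 4 mm above the bench. Origin: centre of its underside, z up
- fine_strainer: strainer, round blue plastic frame, close, fine mesh, loose, about 60 g: collar 60 mm outside, 52 mm inside diameter, from 12 mm up to its rim at 42 mm; below it a skirt 48 mm across (foot tapered to 43), 0 to 12 mm; mesh at 12 mm. The skirt drops into the 52 mm mouth below, collar on that rim: origin 48 mm above the pot's. Origin: centre of its underside, z up
- coarse_strainer: strainer, round yellow plastic frame, open, coarse mesh, loose, about 60 g: collar 60 mm outside, 52 mm inside diameter, from 12 mm up to its rim at 42 mm; below it a skirt 48 mm across (foot tapered to 43), 0 to 12 mm; mesh at 12 mm. The skirt drops into the 52 mm mouth below, collar on that rim: origin 30 mm above the blue one's. Origin: centre of its underside, z up
- spare_strainer: strainer, round red plastic frame, very wide mesh, loose, about 60 g: collar 60 mm outside, 52 mm inside diameter, from 12 mm up to its rim at 42 mm; below it a skirt 48 mm across (foot tapered to 43), 0 to 12 mm; mesh at 12 mm. The skirt drops into the 52 mm mouth below, collar on that rim: but it is not wanted now and stays where it is. Origin: centre of its underside, z up
- dust_lid: white plastic lid, 62 mm across, loose, about 60 g, with an upright round black knob in the middle to grip it by (22 mm diameter, 18 to 40 mm high); below, a spigot 48 mm across (foot tapered to 43), 0 to 9 mm, drops into a strainer's mouth until the disc (9 to 15 mm) rests on the rim: origin 33 mm above that strainer's. Origin: centre of its underside, z up
- paint_cup: large clear plastic mixing cup with white paint in it, 140 mm diameter at the rim, 85 mm high, loose, about 0.6 kg; a bystander. Origin: centre of its underside, z up
There are look-alikes about, which are no part of the job. There is more than one size of the coarse_strainer; the job needs the smaller.

How it is judged:
By the outcome, as a careful person would: the job done as asked, in the order asked, and still so for the second after the job is handed in, with the robot touching nothing.
It also fails if it takes over 115 s, if anything falls off the work surface, if the arm or the gripper's body presses on something with over 40 N, if the wrist force passes 120 N, or if a joint passes its speed limit or range.

ROBOT

A 6-joint arm with a two-finger parallel gripper is mounted at the origin on a cart in front of the work surface, level with it; the furniture and walls round the work are solid. World frame = base frame: x ahead of the robot, y to its left, z up, the work surface at z = 0. Lengths are in m, angles in rad, forces in N, time in s.
With the tool pointing down it reaches from about 0.35 to 0.775 m from the base axis. Payload 7.3 kg.
Tool frame: the origin (TCP) lies on the mounting face of the last link; the fingertips stand 178 mm ahead of it and the grasp point (between the pads) lies 159 mm ahead of it (robot.tcp_to_tips is the distance from the TCP to the fingertips, in m); z points along the fingers, y is the direction in which the jaws open and shut (so a half turn about z gives the same grasp; the last joint's range is limited). The gripper opens to 92 mm and grips with 3 to 60 N. Pads are 19 mm wide; open, the fingers measure 130 mm over their backs; the gripper's body (75 mm by 190 mm) begins 47 mm behind the grasp point.
Start: joints at [1.167, 0.342, 1.524, -0, 1.275, -0.146], TCP at [0.134, 0.508, 0.405] pointing down, gripper open.
Joint ranges: [-2.53, 2.53], [-0.77, 2.02], [0.04, 2.7], [-1, 4.14], [0.28, 2.66], [-3.11, 3.11]. Speed limits (rad/s): [2.57, 2.57, 3.14, 3.14, 3.14, 3.14].

INTERFACE

Orientations are given as [roll, pitch, yaw] about the fixed x, y, z axes, in that order (R = Rz(yaw) Ry(pitch) Rx(roll)).
In Python, from cell import robot, viewer gives the robot as it stands.
- The arm moves only by the shell command python3 -m creep 'ROWS' [OPENING] [FORCE]. ROWS is JSON, a list that holds one entry, the list of rows, each a list of 6 numbers: the shift along the world's x, y, z in mm, then the turn, a rotation vector about the world's x, y, z in degrees. A call has 1 to 5 rows; each row shifts and turns the pose as measured when the row begins; what a row does not reach is not made up. A row lasts 1/12 s, in which the tool goes at most 41.7 mm and 7.16 degrees, less where a joint would pass 70% of its speed; a pose out of reach is approached as far as the arm can. A call with a gripper value outside its range is refused whole. OPENING is the closure, from -1 (fully open) to 1 (shut), set as the call begins (- or left out, the last holds). The fingers move at their own pace and stop on an object; FORCE is the grip in N (left out, the last holds). Time passes only in rows, so rows that do not move let the fingers close. It gives the time, the measured TCP pose, the force and the opening at its end, in the units of the state.
- robot.observe(): the state, without advancing time (a new reading comes with each control period).
- viewer.read_camera(name): name is "side" or "top" or "wrist"; returns the picture (384x512x3 uint8, blue, green, red); there is no depth.
- viewer.camera_model(name): a dict with "fx", "fy", "cx", "cy" (pixels), "pose" (4x4, takes a point from camera to world coordinates); the wrist camera has in their place "mount" (4x4, takes a point from camera to tool coordinates, whose origin is the TCP and whose axes are the flange's). Camera axes: x right, y up, looking along -z (the intrinsics and any distortion apply to the point x, -y, -z); pixel columns grow to the right and rows downward; lengths in m; the calibration is good to about 2 mm. A picture is of the moment at which its call begins: read the wrist's pose just before it. camera_model takes no time and is no camera call.
- robot.hand_in(): hands the job in, once; it reports no verdict.
The state is a dict: "time": time; "qpos": joint angles; "qvel": joint speeds; "joint_efforts": joint torques, N m; "tool_pos": TCP position; "tool_rot": TCP orientation; "contact_force": force on the tool from outside, world axes, zero at the start; "torque": the same for the moment, N m; "opening": finger opening in m.
Only numpy, scipy, OpenCV 4.12 (cv2) and the standard library are available. Lean on these libraries where they do the work, as an engineer would, in place of code of your own. Each camera call takes 0.05 s, during which the arm holds its last target. There are 200 camera calls.

## Working session

There is one attempt and no reset: what is moved stays moved. The work goes in short steps, Python scripts to look and compute and a shell command to move; the robot and the scene stay as the last step left them, time stands still between calls to the robot, and variables do not carry over. Pictures are saved under pics/ and viewed, about 12 in all and at most 16, crops included, and the job is handed in when it is done.

```bash
ls; mkdir -p pics
cat > h.py <<'E'
import numpy as np,cv2,sys
from cell import robot,viewer
from scipy.spatial.transform import Rotation as R
def cam(name):
    m=viewer.camera_model(name)
    if name=="wrist":
        s=robot.observe(); T=np.eye(4); T[:3,:3]=R.from_euler('xyz',s['tool_rot']).as_matrix(); T[:3,3]=s['tool_pos']
        P=T@np.array(m['mount'])
    else: P=np.array(m['pose'])
    return m,P
def ray(name,u,v,z):
    m,P=cam(name); d=P[:3,:3]@np.array([(u-m['cx'])/m['fx'],-(v-m['cy'])/m['fy'],-1])
    o=P[:3,3]; return o+d*(z-o[2])/d[2]
def proj(name,p):
    m,P=cam(name); q=P[:3,:3].T@(np.array(p)-P[:3,3]); return m['cx']+m['fx']*q[0]/-q[2], m['cy']-m['fy']*q[1]/-q[2]
E
python3 - <<'E'
from h import *
print(robot.observe())
for n in("top","side","wrist"):
    print(viewer.camera_model(n)); cv2.imwrite(f"pics/{n}0.png",viewer.read_camera(n))
E
```

```text
pics
{'time': 0.0, 'qpos': array([ 1.16702273e+00,  3.42717209e-01,  1.52502557e+00,  1.78995440e-05,
        1.27537286e+00, -1.45999235e-01]), 'qvel': array([-0.00133694, -0.0023307 , -0.00054943, -0.0002211 , -0.00194471,
       -0.00053359]), 'joint_efforts': array([-1.90967214e-03, -4.31240380e+01, -2.44222802e+01,  7.15921680e-02,
        5.58192597e-02, -1.16471333e-04]), 'tool_pos': array([0.13375993, 0.50753486, 0.40404462]), 'tool_rot': array([-3.14008836e+00, -2.38500384e-04,  2.88381289e+00]), 'contact_force': array([ 0.02477983, -0.28383093, -0.85373342]), 'torque': array([-0.01140094,  0.03545298,  0.02781336]), 'opening': 0.09158144331351104}
{'fx': 454.06849615940513, 'fy': 454.06849615940513, 'cx': 254.39183532613336, 'cy': 190.00834075925832, 'pose': array([[ 0.02734488,  0.99719248, -0.06970957,  0.41162417],
       [-0.99961513,  0.02760415,  0.00275853,  0.20505644],
       [ 0.00467506,  0.06960731,  0.99756352,  1.58391544],
       [ 0.        ,  0.        ,  0.        ,  1.        ]])}
{'fx': 426.5996818047225, 'fy': 426.5996818047225, 'cx': 251.59336981721864, 'cy': 192.6062270944218, 'pose': array([[ 0.80885548,  0.30661066, -0.50173968, -0.32380874],
       [-0.58796558,  0.41155183, -0.6963631 , -0.97183771],
       [-0.00702047,  0.85826278,  0.51316247,  0.90184785],
       [ 0.        ,  0.        ,  0.        ,  1.        ]])}
{'fx': 264.48961331974266, 'fy': 264.48961331974266, 'cx': 252.33427174949762, 'cy': 189.4941813904915, 'mount': array([[ 2.07991293e-04,  9.54768822e-01,  2.97349044e-01,
         8.18920167e-02],
       [ 9.99999878e-01, -3.32032195e-04,  3.66648969e-04,
         2.81361024e-04],
       [ 4.48794460e-04,  2.97348932e-01, -9.54768774e-01,
         1.91700742e-02],
       [ 0.00000000e+00,  0.00000000e+00,  0.00000000e+00,
         1.00000000e+00]])}
```

View pics/top0.png

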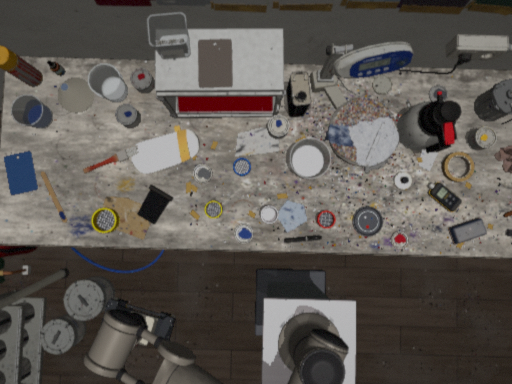

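View pics/side0.png

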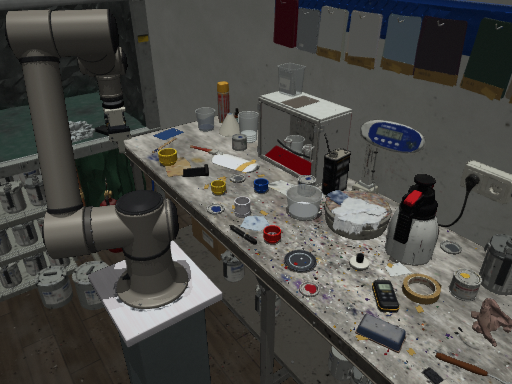

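Run:
```python
from h import *
a=cv2.imread("pics/top0.png")[145:250,185:425]; b=cv2.imread("pics/side0.png")[140:300,190:390]
a=cv2.resize(a,None,fx=3.2,fy=3.2,interpolation=2); b=cv2.resize(b,None,fx=3.,fy=3.,interpolation=2)
cv2.imwrite("pics/c1.png",a); cv2.imwrite("pics/c2.png",b)
for n,u,v,z in [("dish",367,221,.01),("red",325,219,.04),("blue",242,166,.04),("yel",214,209,.04),("yelbig",105,220,.05),("pot?",268,213,.06),("pot2?",203,173,.06),("lid",403,181,.04),("cup",308,158,.085)]: 
    p=ray("top",u,v,z);print(n,p.round(3),np.hypot(*p[:2]).round(3))
```

```text
dish [ 0.425 -0.192  0.01 ] 0.466
red [ 0.427 -0.042  0.04 ] 0.43
blue [0.601 0.245 0.04 ] 0.649
yel [0.451 0.336 0.04 ] 0.563
yelbig [0.404 0.701 0.05 ] 0.809
pot? [0.442 0.153 0.06 ] 0.468
pot2? [0.571 0.376 0.06 ] 0.683
lid [ 0.564 -0.306  0.04 ] 0.642
cup [0.628 0.026 0.085] 0.629
```

View pics/c1.png

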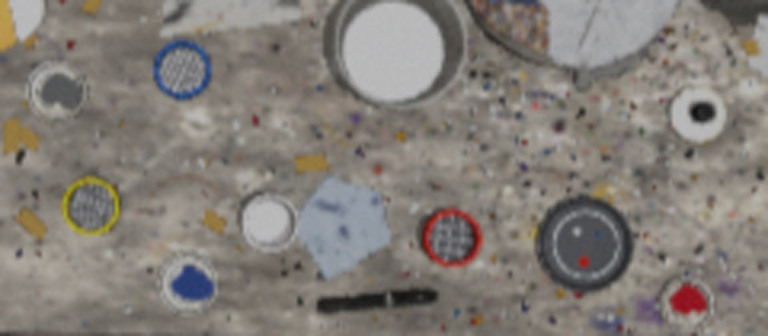

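View pics/c2.png

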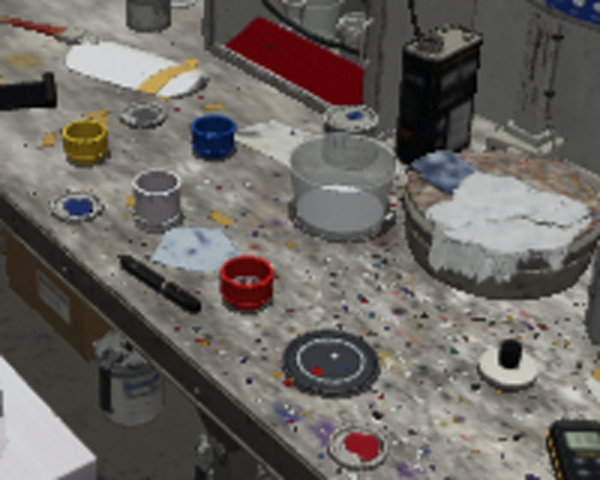

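Candidates in the top view:
- **Pot:** (268,213) is an upright open cylinder in the side view and fits. (203,173), (244,233) and (400,239) are flat tin lids.
- **Coarse strainer:** yellow at (214,209) is about 19 px ≈ 60 mm and is the smaller one. (105,220) is about 27 px and is the large look-alike.
- **Lid:** white with a black knob at (403,181).
- **Others:** blue (242,166), red (325,219), dish (367,221), cup (308,158).

The crops confirm these.

```bash
python3 -m creep '[[[26,-30,-4,0,0,1.2],[26,-30,-4,0,0,1.2],[26,-30,-4,0,0,1.2],[26,-30,-4,0,0,1.2],[26,-30,-4,0,0,1.2]]]' -1 20 && python3 -m creep '[[[26,-30,-4,0,0,1.2],[26,-30,-4,0,0,1.2],[26,-30,-4,0,0,1.2],[26,-30,-4,0,0,1.2],[26,-30,-4,0,0,1.2]]]'
```

```text
time: 0.57
tool_pos: [0.2624, 0.3564, 0.3825]
tool_rot: [3.14, -0.002, 3.006]
contact_force: [0.5, 1.6, 0.9]
opening: 0.0919
time: 0.98
tool_pos: [0.3959, 0.1978, 0.3616]
tool_rot: [3.14, -0.002, 3.118]
contact_force: [0.6, 0.3, -0.2]
opening: 0.0919
```

Run:
```python
from h import *
a=cv2.imread("pics/top0.png"); hsv=cv2.cvtColor(a,cv2.COLOR_BGR2HSV)
for n,lo,hi,c,z in [("blue",(100,120,40),(125,255,255),(242,166),.042),("yel",(20,110,60),(35,255,255),(214,209),.042),("red",(0,120,60),(8,255,255),(325,219),.042)]:
    m=cv2.inRange(hsv,lo,hi); k=np.zeros_like(m); cv2.circle(k,c,15,255,-1); p=cv2.findNonZero(m&k)
    (u,v),r=cv2.minEnclosingCircle(p); print(n,len(p),u,v,r,ray("top",u,v,z).round(4))
```

```text
blue 72 241.4234619140625 166.38775634765625 8.755453109741211 [0.599  0.2473 0.042 ]
yel 100 213.0833282470703 209.0833282470703 9.319293022155762 [0.4506 0.3391 0.042 ]
red 99 325.77777099609375 219.0 9.276373863220215 [ 0.4275 -0.0439  0.042 ]
```

```bash
python3 -m creep '[[[23,-22,-6,0,0,1.3],[22,-22,-6,0,0,0],[0,0,0,0,0,0]]]'
python3 - <<'E'
from h import *
print(robot.observe()['tool_pos'],viewer.camera_model("wrist").keys())
cv2.imwrite("pics/w1.png",viewer.read_camera("wrist")); print(proj("wrist",[.442,.153,.06]))
E
```

```text
time: 1.23
tool_pos: [0.4461, 0.146, 0.3483]
tool_rot: [-3.141, -0.001, 3.137]
contact_force: [-0.4, -0.0, 0.1]
opening: 0.0918
[0.44608154 0.14596942 0.34827653] dict_keys(['fx', 'fy', 'cx', 'cy', 'mount'])
(np.float64(257.1150998290124), np.float64(185.7926955528296))
```

View pics/w1.png

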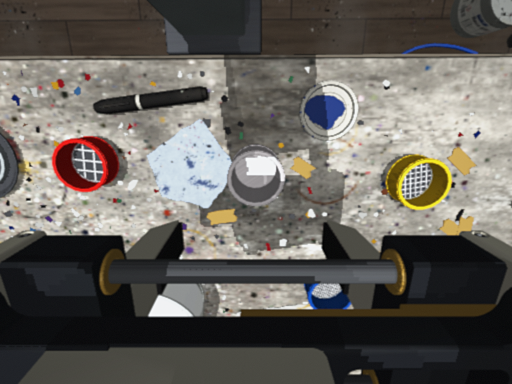

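The pot's rim is at about (257,176) and the tool axis is near it. I'll refine this numerically, along with the yellow rim at (419,181).

Run:
```python
from h import *
a=cv2.imread("pics/w1.png"); g=cv2.cvtColor(a,cv2.COLOR_BGR2GRAY)
c=cv2.HoughCircles(cv2.medianBlur(cv2.resize(g[130:225,210:305],None,fx=4,fy=4,interpolation=2),5),cv2.HOUGH_GRADIENT_ALT,1.5,5,param1=120,param2=.6,minRadius=70,maxRadius=150)
print("exp r", 264*.030/(.348-.06-.0)*1)
for x,y,r in (c[0] if c is not None else []): 
    u,v=210+x/4,130+y/4; print(u,v,r/4,ray("wrist",u,v,.06).round(4))
s=cv2.resize(a[130:225,210:305],None,fx=6,fy=6,interpolation=2); cv2.imwrite("pics/w1c.png",s)
h=cv2.cvtColor(a,cv2.COLOR_BGR2HSV); m=cv2.inRange(h,(20,150,120),(35,255,255)); m[:,:370]=0;m[:150]=0;m[212:]=0;m[:,455:]=0
n,l,st,ce=cv2.connectedComponentsWithStats(m); i=1+np.argmax(st[1:,4]); print(st[i],ce[i])
```

```text
exp r 27.500000000000004
258.0 179.875 27.72164 [0.4355 0.1539 0.06  ]
256.875 184.375 32.151768 [0.4404 0.1527 0.06  ]
258.0 179.875 23.495192 [0.4355 0.1539 0.06  ]
254.25 169.0 23.241173 [0.4238 0.15   0.06  ]
254.25 169.0 19.045097 [0.4238 0.15   0.06  ]
258.375 170.875 25.630348 [0.4258 0.1543 0.06  ]
262.5 172.375 19.235645 [0.4274 0.1586 0.06  ]
[385 155  67  55 806] [417.83002481 180.35111663]
```

View pics/w1c.png

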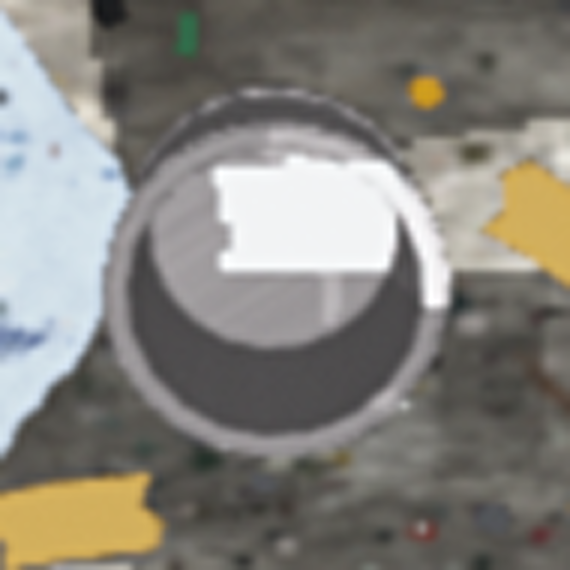

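Run:
```python
from h import *
for p in ([.435,.153,.06],[.442,.153,.06]): print(proj("side",p),proj("top",p))
print("side ray",ray("side",242.3,200.7,.06))
a=cv2.imread("pics/top0.png"); g=cv2.cvtColor(a,cv2.COLOR_BGR2GRAY)
for n,u0,v0,w,z,rr in [("pot",250,195,36,.06,(6,12)),("dish",340,195,54,.011,(8,18)),("lid",385,163,36,.015,(6,12))]:
    c=cv2.HoughCircles(cv2.medianBlur(cv2.resize(g[v0:v0+w,u0:u0+w],None,fx=8,fy=8,interpolation=2),5),cv2.HOUGH_GRADIENT_ALT,1.5,5,param1=100,param2=.6,minRadius=rr[0]*8,maxRadius=rr[1]*8)
    for x,y,r in (c[0] if c is not None else []):
        u,v=u0+(x-3.5)/8,v0+(y-3.5)/8; print(n,u,v,r/8,ray("top",u,v,z).round(4))
print(robot.observe()['tool_pos'])
```

```text
(np.float64(240.4503431984507), np.float64(199.80666992724258)) (np.float64(267.9816541465215), np.float64(215.12941849429959))
(np.float64(241.98487412024141), np.float64(199.21844383378047)) (np.float64(268.0343869371511), np.float64(213.03950696465841))
side ray [0.43693655 0.14369038 0.06      ]
pot 267.75 215.375 7.8828325 [0.4342 0.1538 0.06  ]
dish 368.25 221.1875 11.703844 [ 0.4243 -0.1961  0.011 ]
dish 368.25 221.1875 9.346382 [ 0.4243 -0.1961  0.011 ]
[0.44466718 0.14724616 0.34845741]
```

```bash
python3 -m creep '[[[-10,6,-35,0,0,0],[0,0,-38,0,0,0],[0,0,-38,0,0,0],[0,0,-25,0,0,0],[0,0,0,0,0,0]]]'
```

```text
time: 1.7
tool_pos: [0.4321, 0.1557, 0.211]
tool_rot: [3.138, 0.005, 3.135]
contact_force: [-1.4, -1.3, 0.8]
opening: 0.0918
```

```bash
python3 -m creep '[[[2,-2,-4,0,0,0],[0,0,0,0,0,0],[0,0,0,0,0,0],[0,0,0,0,0,0],[0,0,0,0,0,0]]]' 1 20; python3 -m creep '[[[0,0,0,0,0,0],[0,0,0,0,0,0],[0,0,0,0,0,0]]]'
```

```text
time: 2.12
tool_pos: [0.4344, 0.1558, 0.2111]
tool_rot: [3.137, 0.009, 3.138]
contact_force: [0.3, -0.4, -0.3]
opening: 0.0631
time: 2.37
tool_pos: [0.435, 0.156, 0.2133]
tool_rot: [3.136, 0.013, 3.138]
contact_force: [-0.2, -0.7, -1.9]
opening: 0.0591
```

```bash
python3 -m creep '[[[0,0,25,-0.2,0.7,0],[0,0,35,0,0,0],[0,0,35,0,0,0],[-1,-20,0,0,0,0],[-1,-38,0,0,0,0]]]'; python3 -m creep '[[[-1,-38,0,0,0,0],[-1,-38,0,0,0,0],[-1,-38,0,0,0,0],[-1,-38,0,0,0,0],[-1,-38,0,0,0,0]]]';python3 -m creep '[[[-1,-38,0,0,0,0],[-1,-30,0,0,0,0],[0,0,0,0,0,0]]]'
```

```text
time: 2.78
tool_pos: [0.4318, 0.1002, 0.312]
tool_rot: [3.139, -0.002, -3.141]
contact_force: [0.3, -0.2, -2.4]
opening: 0.059
time: 3.2
tool_pos: [0.4248, -0.0957, 0.3146]
tool_rot: [3.139, 0.004, -3.134]
contact_force: [1.1, -0.9, -1.3]
opening: 0.0593
time: 3.45
tool_pos: [0.4214, -0.1728, 0.3153]
tool_rot: [-3.141, 0.006, -3.14]
contact_force: [0.4, -0.2, -2.1]
opening: 0.0592
```

```bash
python3 -m creep '[[[3,-12,-20,0,0.2,0],[1,-11,-22,0,0.1,0],[0,0,-22,0,0,0],[0,0,0,0,0,0]]]'
python3 - <<'E'
from h import *
print(robot.observe()['tool_pos'],robot.observe()['tool_rot'])
w=viewer.read_camera("wrist");s=viewer.read_camera("side");t=viewer.read_camera("top")
u,v=map(int,proj("side",[.424,-.196,.03])); a=cv2.resize(s[v-50:v+50,u-60:u+60],None,fx=4,fy=4,interpolation=2)
cv2.imwrite("pics/p2.png",np.hstack([cv2.resize(a,(400,333)),cv2.resize(w,(400,333))]))
E
```

```text
time: 3.78
tool_pos: [0.4249, -0.1986, 0.2506]
tool_rot: [-3.139, 0.005, 3.137]
contact_force: [-1.1, 0.7, -1.5]
opening: 0.0591
[ 0.42492754 -0.19858248  0.25064928] [-3.13899014  0.00497028  3.13704385]
```

View pics/p2.png

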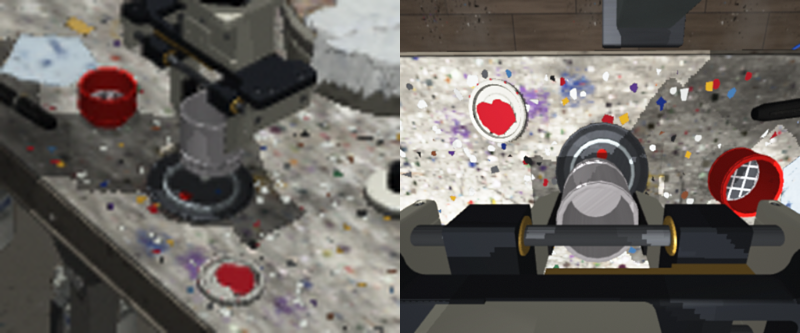

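Run:
```python
from h import *
p=ray("wrist",257,143,.010); print("near edge",p, "xc",p[0]+.052)
k=400/512; 
for n,u,v in [("L",556,160),("R",650,160)]: print(n,ray("wrist",(u-400)/k,v/.867,.01))
print("ring near top", ray("wrist",257,133/.867,.011)[0]+.037)
print(proj("side",[.424,-.196,.01]))
```

```text
near edge [ 0.376088   -0.19585902  0.01      ] xc 0.42808800234163996
L [ 0.41266453 -0.24664574  0.01      ]
R [ 0.41274914 -0.14003032  0.01      ]
ring near top 0.4217438062539395
(np.float64(299.73715560925456), np.float64(259.9782962039802))
```

```bash
python3 -m creep '[[[0,4,-6,0,0,0],[0,0,-12,0,0,0],[0,0,-8,0,0,0],[0,0,0,0,0,0]]]'; python3 -m creep '[[[0,0,-5,0,0,0],[0,0,-3,0,0,0],[0,0,0,0,0,0]]]'
```

```text
time: 4.27
tool_pos: [0.4278, -0.193, 0.2319]
tool_rot: [-3.13, 0.018, 3.141]
contact_force: [-0.5, 1.2, -1.1]
opening: 0.0589
time: 4.52
tool_pos: [0.4283, -0.1923, 0.2245]
tool_rot: [-3.129, 0.02, -3.141]
contact_force: [0.1, 0.4, -1.0]
opening: 0.059
```

```bash
python3 -m creep '[[[-3,-2,-2,0.7,1.1,0],[0,0,-2,0,0,0],[0,0,-1,0,0,0],[0,0,0,0,0,0]]]'
```

```text
time: 4.85
tool_pos: [0.4252, -0.1947, 0.2196]
tool_rot: [3.141, -0.0, -3.141]
contact_force: [0.7, -0.4, -1.4]
opening: 0.059
```

```bash
python3 -m creep '[[[0,0,-2,0,0,0],[0,0,-2,0,0,0],[0,0,0,0,0,0]]]';python3 -m creep '[[[0,0,-2,0,0,0],[0,0,-2,0,0,0],[0,0,0,0,0,0]]]'
```

```text
time: 5.1
tool_pos: [0.4253, -0.195, 0.2156]
tool_rot: [3.141, 0.001, -3.142]
contact_force: [-0.0, 0.2, 0.7]
opening: 0.0589
time: 5.35
tool_pos: [0.4254, -0.1958, 0.2134]
tool_rot: [-3.139, 0.002, -3.141]
contact_force: [0.4, 1.0, -2.7]
opening: 0.0585
```

```bash
python3 -m creep '[[[0,0,-2,0,0,0],[0,0,-1,0,0,0],[0,0,0,0,0,0]]]'
python3 - <<'E'
from h import *
print(robot.observe()['contact_force'])
s=viewer.read_camera("side");w=viewer.read_camera("wrist")
cv2.imwrite("pics/p3.png",np.hstack([cv2.resize(s[205:305,240:360],(400,333),interpolation=2),cv2.resize(w[120:320,140:380],(400,333),interpolation=2)]))
E
```

```text
time: 5.6
tool_pos: [0.4253, -0.1956, 0.2128]
tool_rot: [-3.138, 0.003, -3.141]
contact_force: [-0.2, 1.5, -2.6]
opening: 0.0587
[-0.19120425  1.54106517 -2.6256651 ]
```

View pics/p3.png

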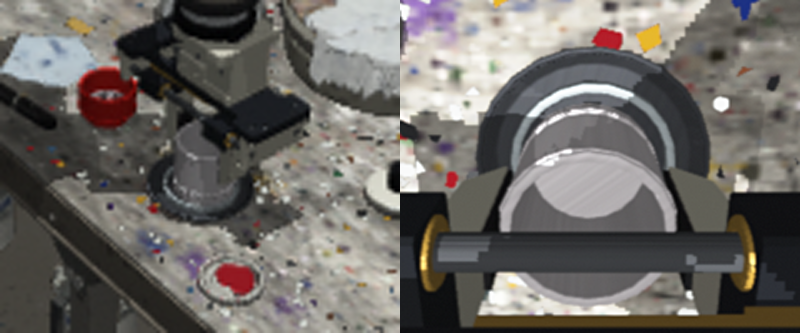

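The pot looks concentric within the ring. I'll release it, back off upward and check.

```bash
python3 -m creep '[[[0,0,-2,0,0,0],[0,0,0,0,0,0],[0,0,0,0,0,0],[0,0,0,0,0,0],[0,0,0,0,0,0]]]' -1;python3 -m creep '[[[0,0,15,0,0,0],[0,0,38,0,0,0],[0,0,38,0,0,0],[0,0,38,0,0,0],[0,0,0,0,0,0]]]'
python3 - <<'E'
from h import *
print(robot.observe()['tool_pos'])
w=viewer.read_camera("wrist"); cv2.imwrite("pics/w4full.png",w)
for n,z in (("rim",.064),("ring",.011)): print(n,proj("wrist",[.425,-.195,z]))
u,v=map(int,proj("wrist",[.425,-.195,.03])); cv2.imwrite("pics/w4.png",cv2.resize(w[v-75:v+75,u-90:u+90],None,fx=4,fy=4,interpolation=2)); print(u-90,v-75)
E
```

```text
time: 6.12
tool_pos: [0.4259, -0.1959, 0.2099]
tool_rot: [-3.138, 0.004, -3.141]
contact_force: [0.3, -0.6, 0.2]
opening: 0.0865
time: 6.53
tool_pos: [0.4247, -0.1953, 0.3417]
tool_rot: [3.141, -0.002, -3.141]
contact_force: [2.1, -0.4, 0.6]
opening: 0.0918
[ 0.42473682 -0.19533944  0.34167961]
rim (np.float64(251.2386606778091), np.float64(193.60146127355142))
ring (np.float64(251.3279731399978), np.float64(180.13014746033525))
161 109
```

View pics/w4.png

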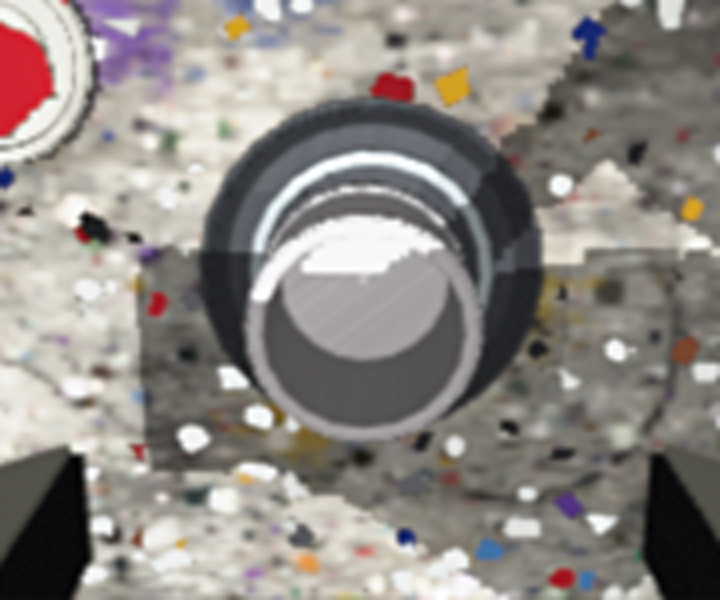

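Pot rim is centred at crop (365,327) and the bright ring at about (372,263). The foot sits inside the ring with an even gap, so it is seated. Next, go to the blue strainer.

```bash
python3 - <<'E'
from h import *
print("pot rim",ray("wrist",161+365/4,109+327/4,.064),"dish near/left/right",[ray("wrist",161+x/4,109+y/4,.01).round(4) for x,y in((370,97),(200,250),(541,250))])
E
python3 -m creep '[[[14,36,0,0,0,0],[14.5,38,0,0,0,0],[14.5,38,0,0,0,0],[14.5,38,0,0,0,0],[14.5,38,0,0,0,0]]]'; python3 -m creep '[[[14.5,38,0,0,0,0],[14.5,38,0,0,0,0],[14.5,38,0,0,0,0],[14.5,38,0,0,0,0],[14.5,38,0,0,0,0]]]';python3 -m creep '[[[14.5,30,0,0,0,0],[14.5,30,0,0,0,0],[0,0,0,0,0,0]]]'
python3 - <<'E'
from h import *
w=viewer.read_camera("wrist"); cv2.imwrite("pics/w5.png",w)
h=cv2.cvtColor(w,cv2.COLOR_BGR2HSV); m=cv2.inRange(h,(100,130,60),(125,255,255))
n,l,st,ce=cv2.connectedComponentsWithStats(m)
for i in range(1,n):
    if st[i][4]>150: print(st[i],ce[i])
print("pred",proj("wrist",[.599,.247,.042]))
E
```

```text
pot rim [ 0.421961   -0.19397227  0.064     ] dish near/left/right [array([ 0.3694, -0.1925,  0.01  ]), array([ 0.4145, -0.2434,  0.01  ]), array([ 0.4145, -0.141 ,  0.01  ])]
time: 7.0
tool_pos: [0.4954, -0.0077, 0.3362]
tool_rot: [-3.141, -0.006, 3.126]
contact_force: [0.2, -0.9, -0.1]
opening: 0.092
time: 7.42
tool_pos: [0.5668, 0.1884, 0.3293]
tool_rot: [-3.14, -0.015, 3.126]
contact_force: [1.5, -0.6, -0.5]
opening: 0.0917
time: 7.67
tool_pos: [0.5965, 0.2586, 0.3234]
tool_rot: [-3.14, -0.02, 3.132]
contact_force: [-0.8, -0.4, -0.5]
opening: 0.0917
[213 164  58  58 829] [242.22195416 189.21833534]
pred (np.float64(243.4844281526637), np.float64(198.5230014071335))
```

Run:
```python
from h import *
print(ray("wrist",242,193,.042),ray("wrist",242,194,.042),ray("wrist",213,193,.042),ray("wrist",271,193,.042), ray("wrist",242,222,.042),robot.observe()['tool_pos'])
w=cv2.imread("pics/w5.png"); cv2.imwrite("pics/w5c.png",cv2.resize(w[145:240,190:295],None,fx=5,fy=5,interpolation=2))
```

```text
[0.59295183 0.24556832 0.042     ] [0.5940392  0.24554638 0.042     ] [0.59270064 0.21539009 0.042     ] [0.59320282 0.27572235 0.042     ] [0.62548027 0.24491203 0.042     ] [0.59577579 0.25670103 0.32273707]
```

View pics/w5c.png

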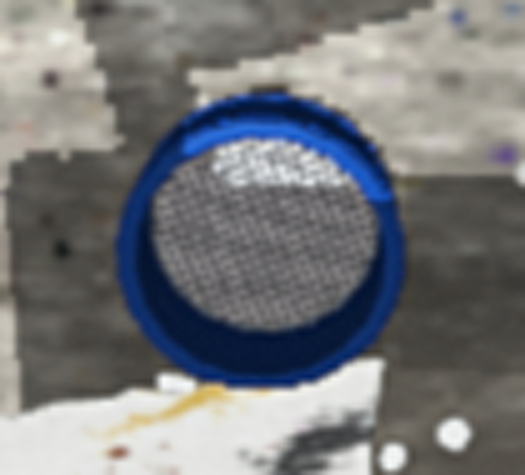

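Blue rim is centred at (242,194), upright, with fine mesh. Lower and grip.

```bash
python3 -m creep '[[[0,-6,-30,0,-1.1,0.5],[0,-5,-38,0,0,0],[0,0,-38,0,0,0],[0,0,-14,0,0,0],[0,0,0,0,0,0]]]'
```

```text
time: 8.13
tool_pos: [0.5932, 0.2428, 0.1949]
tool_rot: [-3.137, -0.004, -3.141]
contact_force: [-0.4, -0.6, 1.0]
opening: 0.0923
```

```bash
python3 -m creep '[[[2,2,-4,0,0,0],[0,0,0,0,0,0],[0,0,0,0,0,0],[0,0,0,0,0,0],[0,0,0,0,0,0]]]' 1 20; python3 -m creep '[[[0,0,0,0,0,0],[0,0,0,0,0,0],[0,0,0,0,0,0]]]'
```

```text
time: 8.55
tool_pos: [0.5958, 0.2429, 0.1924]
tool_rot: [-3.136, -0.003, 3.14]
contact_force: [-0.1, 0.2, 0.7]
opening: 0.0628
time: 8.8
tool_pos: [0.5965, 0.2432, 0.1952]
tool_rot: [-3.138, 0.001, 3.14]
contact_force: [1.3, -0.1, -1.1]
opening: 0.0602
```

```bash
python3 -m creep '[[[0,0,20,0,0,0],[0,0,35,0,0,0],[0,0,38,0,0,0],[0,0,30,0,0,0],[-14,-30,0,0,0,0]]]'; python3 -m creep '[[[-14,-38,0,0,0,0],[-14,-38,0,0,0,0],[-14,-38,0,0,0,0],[-14,-38,0,0,0,0],[-14,-38,0,0,0,0]]]';python3 -m creep '[[[-14,-38,0,0,0,0],[-14,-38,0,0,0,0],[-14,-38,0,0,0,0],[-14,-38,0,0,0,0],[-14,-30,0,0,0,0]]]'; python3 -m creep '[[[-14,-12,0,0,0,0],[0,0,0,0,0,0]]]'
```

```text
time: 9.22
tool_pos: [0.5818, 0.2159, 0.3212]
tool_rot: [-3.138, -0.001, -3.14]
contact_force: [1.2, -1.1, 0.5]
opening: 0.0603
time: 9.63
tool_pos: [0.508, 0.0237, 0.3263]
tool_rot: [-3.139, 0.012, -3.13]
contact_force: [1.1, -0.2, -1.1]
opening: 0.0607
time: 10.05
tool_pos: [0.4332, -0.1643, 0.3287]
tool_rot: [-3.136, 0.017, -3.128]
contact_force: [1.5, -0.6, -0.4]
opening: 0.0604
time: 10.22
tool_pos: [0.4164, -0.1817, 0.3295]
tool_rot: [-3.134, 0.018, -3.134]
contact_force: [-0.0, -0.1, -1.4]
opening: 0.0605
```

```bash
python3 -m creep '[[[6,-12,-20,0.4,1.0,0],[1,-1,-25,0,0,0],[0,0,-14,0,0,0],[0,0,0,0,0,0]]]'
python3 - <<'E'
from h import *
s=robot.observe();print(s['tool_pos'],s['tool_rot'])
w=viewer.read_camera("wrist");sd=viewer.read_camera("side")
cv2.imwrite("pics/p6.png",np.hstack([cv2.resize(sd[205:305,240:360],(400,333),interpolation=2),cv2.resize(w[120:320,140:380],(400,333),interpolation=2)]))
E
```

```text
time: 10.55
tool_pos: [0.4242, -0.1959, 0.2716]
tool_rot: [-3.137, 0.007, -3.139]
contact_force: [-0.4, -0.5, -0.5]
opening: 0.0602
[ 0.42418889 -0.19589762  0.27157009] [-3.13683502  0.00735495 -3.13868051]
```

View pics/p6.png

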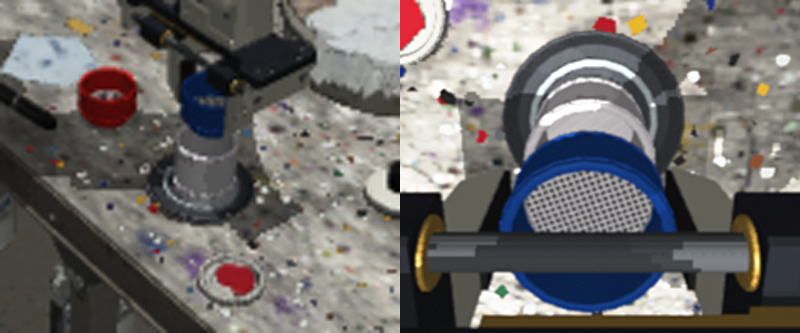

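```bash
python3 -m creep '[[[-1,2.5,-5,0.3,0.4,0],[0,0,-8,0,0,0],[0,0,0,0,0,0]]]'; python3 -m creep '[[[0,0,-4,0,0,0],[0,0,-4,0,0,0],[0,0,0,0,0,0]]]'
```

```text
time: 10.9
tool_pos: [0.4249, -0.1925, 0.2623]
tool_rot: [-3.138, 0.006, -3.136]
contact_force: [-0.0, -0.8, -0.7]
opening: 0.0605
time: 11.15
tool_pos: [0.4255, -0.1921, 0.2552]
tool_rot: [-3.137, 0.009, -3.135]
contact_force: [-0.7, 0.3, 3.4]
opening: 0.0602
```

```bash
python3 -m creep '[[[-2.5,-1,-2,0.3,0.5,0],[0,0,-3,0,0,0],[0,0,0,0,0,0]]]'; python3 -m creep '[[[0,0,-3,0,0,0],[0,0,-2,0,0,0],[0,0,0,0,0,0]]]'
```

```text
time: 11.4
tool_pos: [0.4241, -0.1935, 0.2524]
tool_rot: [-3.139, 0.006, -3.135]
contact_force: [-0.9, -0.7, -0.0]
opening: 0.0602
time: 11.65
tool_pos: [0.4243, -0.194, 0.2498]
tool_rot: [-3.136, 0.009, -3.135]
contact_force: [-2.0, -0.3, -0.6]
opening: 0.0605
```

```bash
python3 -m creep '[[[-1,0,-3,0,0.5,0],[0,0,-3,0,0,0],[0,0,0,0,0,0]]]'; python3 -m creep '[[[0,0,-3,0,0,0],[0,0,-2,0,0,0],[0,0,0,0,0,0]]]'
```

```text
time: 11.9
tool_pos: [0.4224, -0.1942, 0.246]
tool_rot: [-3.134, -0.001, -3.134]
contact_force: [-1.4, 0.3, -1.2]
opening: 0.0603
time: 12.15
tool_pos: [0.4231, -0.194, 0.2418]
tool_rot: [-3.134, 0.002, -3.135]
contact_force: [1.1, 1.7, 4.7]
opening: 0.0604
```

```bash
python3 -m creep '[[[0,0,-1,0,0,0],[0,0,0,0,0,0],[0,0,0,0,0,0],[0,0,0,0,0,0],[0,0,0,0,0,0]]]' -1;python3 -m creep '[[[0,0,12,0,0,0],[0,0,34,0,0,0],[0,0,38,0,0,0],[0,0,30,0,0,0],[0,0,0,0,0,0]]]'
python3 - <<'E'
from h import *
print(robot.observe()['tool_pos'])
w=viewer.read_camera("wrist"); sd=viewer.read_camera("side")
u,v=map(int,proj("wrist",[.423,-.194,.06])); print(u-60,v-60)
p=proj("wrist",[.422,-.194,.094]);q=proj("wrist",[.452,-.194,.094]); print("pred rim ctr",p,"r",q[1]-p[1], "if 8mm high",proj("wrist",[.422,-.194,.102]))
cv2.imwrite("pics/p7.png",np.hstack([cv2.resize(sd[205:305,250:350],(390,390),interpolation=2),cv2.resize(w[v-60:v+60,u-60:u+60],(390,390),interpolation=2)]))
print([proj("side",[.422,-.194,z]) for z in(.064,.094)])
E
```

```text
time: 12.57
tool_pos: [0.4235, -0.194, 0.2394]
tool_rot: [-3.134, 0.003, -3.135]
contact_force: [0.2, 0.1, -0.2]
opening: 0.0888
time: 12.98
tool_pos: [0.4222, -0.1934, 0.3552]
tool_rot: [-3.138, -0.004, -3.136]
contact_force: [0.9, -0.3, 0.1]
opening: 0.0917
[ 0.42219229 -0.19340541  0.35516364]
190 131
pred rim ctr (np.float64(250.44411171105494), np.float64(200.47559178065526)) r 28.758937103990434 if 8mm high (np.float64(250.38631677772213), np.float64(203.309623318536))
[(np.float64(299.7088223374575), np.float64(246.5885315915473)), (np.float64(300.1980552033424), np.float64(238.95709598471214))]
```

View pics/p7.png

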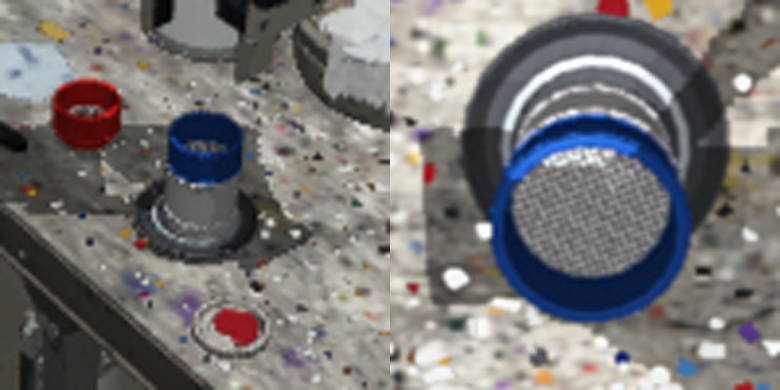

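Blue's collar sits flush on the pot, level, with its rim at about (.422,-.192). Next, the small yellow strainer.

```bash
python3 -m creep '[[[2,36,0,0,0,0],[2,38,0,0,0,0],[2,38,0,0,0,0],[2,38,0,0,0,0],[2,38,0,0,0,0]]]'; python3 -m creep '[[[2,38,0,0,0,0],[2,38,0,0,0,0],[2,38,0,0,0,0],[2,38,0,0,0,0],[2,38,0,0,0,0]]]';python3 -m creep '[[[2,38,0,0,0,0],[2,38,0,0,0,0],[2,38,0,0,0,0],[0,22,0,0,0,0],[0,0,0,0,0,0]]]'
python3 - <<'E'
from h import *
w=viewer.read_camera("wrist"); cv2.imwrite("pics/w8.png",w)
h=cv2.cvtColor(w,cv2.COLOR_BGR2HSV); m=cv2.inRange(h,(22,150,60),(35,255,255))
n,l,st,ce=cv2.connectedComponentsWithStats(m)
for i in range(1,n):
    if st[i][4]>250: 
        x,y,ww,hh,_=st[i]; print(st[i],ce[i],"L/R/far",ray("wrist",x,y+hh/2,.042),ray("wrist",x+ww,y+hh/2,.042),ray("wrist",x+ww/2,y+hh,.042))
print("pred",proj("wrist",[.4506,.339,.042]))
E
```

```text
time: 13.5
tool_pos: [0.4292, -0.0047, 0.3436]
tool_rot: [3.14, -0.02, 3.134]
contact_force: [1.0, 0.0, -0.1]
opening: 0.0918
time: 13.92
tool_pos: [0.4353, 0.1943, 0.3347]
tool_rot: [-3.141, -0.035, 3.132]
contact_force: [0.7, -1.0, 0.4]
opening: 0.0916
time: 14.33
tool_pos: [0.4373, 0.3429, 0.3236]
tool_rot: [-3.136, -0.05, 3.138]
contact_force: [-0.6, -0.4, 0.3]
opening: 0.0915
[ 223  180   58   59 1332] [251.37387387 211.11186186] L/R/far [0.44447031 0.30858258 0.042     ] [0.44452794 0.37001915 0.042     ] [0.47837697 0.33919638 0.042     ]
pred (np.float64(251.71374479629193), np.float64(214.9426323411318))
```

```bash
python3 -m creep '[[[6,-4,-25,0.2,-2.9,0],[5,0,-38,0,0,0],[0,0,-38,0,0,0],[0,0,-14,0,0,0],[0,0,0,0,0,0]]]'
```

```text
time: 14.8
tool_pos: [0.4468, 0.3317, 0.2]
tool_rot: [-3.133, -0.003, 3.137]
contact_force: [-0.1, -0.3, 1.1]
opening: 0.0922
```

Run:
```python
from h import *
w=viewer.read_camera("wrist"); cv2.imwrite("pics/w8c.png",w)
```

```text
(no output)
```

View pics/w8c.png

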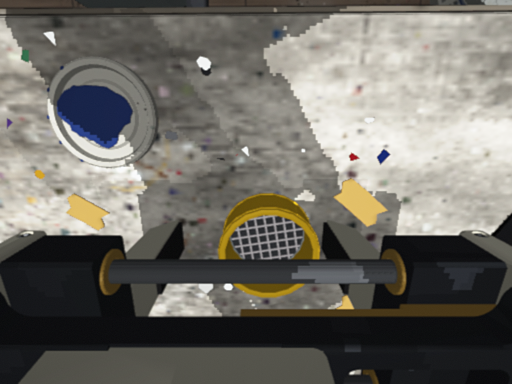

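The coarse yellow is between the jaws, centred at u≈269, so I need to shift +y by 7 mm. Then grip.

```bash
python3 -m creep '[[[2,6,-6,0.4,0,0],[0,1,-2,0,0,0],[0,0,0,0,0,0],[0,0,0,0,0,0],[0,0,0,0,0,0]]]' 1 20; python3 -m creep '[[[0,0,0,0,0,0],[0,0,0,0,0,0],[0,0,0,0,0,0],[0,0,0,0,0,0]]]'
```

```text
time: 15.27
tool_pos: [0.4507, 0.338, 0.1959]
tool_rot: [3.14, 0.002, 3.135]
contact_force: [-0.7, -0.5, -0.2]
opening: 0.063
time: 15.6
tool_pos: [0.4509, 0.3384, 0.198]
tool_rot: [3.138, 0.005, 3.136]
contact_force: [-0.0, 0.4, -0.8]
opening: 0.0597
```

```bash
python3 -m creep '[[[0,0,20,0.2,0.3,0],[0,0,38,0,0,0],[0,0,38,0,0,0],[0,0,30,0,0,0],[-2,-30,0,0,0,0]]]'; python3 -m creep '[[[-2,-38,0,0,0.2,0],[-2,-38,0,0,0.2,0],[-2,-38,0,0,0.2,0],[-2,-38,0,0,0.2,0],[-2,-38,0,0,0.2,0]]]';python3 -m creep '[[[-2,-38,0,0,0.2,0],[-2,-38,0,0,0.2,0],[-2,-38,0,0,0.2,0],[-2,-38,0,0,0.2,0],[-2,-38,0,0,0.2,0]]]'; python3 -m creep '[[[-2,-38,0,0,0.2,0],[-2,-38,0,0,0.2,0],[0,0,0,0,0,0]]]'
```

```text
time: 16.02
tool_pos: [0.4474, 0.3101, 0.3266]
tool_rot: [3.136, -0.005, 3.139]
contact_force: [1.1, -1.2, -0.9]
opening: 0.0601
time: 16.43
tool_pos: [0.4351, 0.1164, 0.3304]
tool_rot: [3.133, -0.014, -3.135]
contact_force: [0.6, -0.4, -1.0]
opening: 0.0595
time: 16.85
tool_pos: [0.4218, -0.0819, 0.3317]
tool_rot: [3.133, -0.029, -3.133]
contact_force: [1.3, 0.5, -0.0]
opening: 0.0596
time: 17.1
tool_pos: [0.4162, -0.1671, 0.3327]
tool_rot: [3.137, -0.034, -3.138]
contact_force: [0.8, -0.7, -1.0]
opening: 0.0596
```

```bash
python3 -m creep '[[[4,-14,0,-0.2,-1.9,0],[4,-12,-15,0,0,0],[0,0,-17,0,0,0],[0,0,0,0,0,0]]]'
python3 - <<'E'
from h import *
s=robot.observe();print(s['tool_pos'],s['tool_rot'])
w=viewer.read_camera("wrist");sd=viewer.read_camera("side")
cv2.imwrite("pics/p9.png",np.hstack([cv2.resize(sd[205:305,240:360],(400,333),interpolation=2),cv2.resize(w[120:320,140:380],(400,333),interpolation=2)]))
E
```

```text
time: 17.43
tool_pos: [0.4236, -0.1968, 0.3007]
tool_rot: [-3.141, 0.004, 3.138]
contact_force: [-0.3, 0.7, -1.0]
opening: 0.0598
[ 0.42355098 -0.1968272   0.30069665] [-3.1414813   0.00355313  3.13750645]
```

View pics/p9.png

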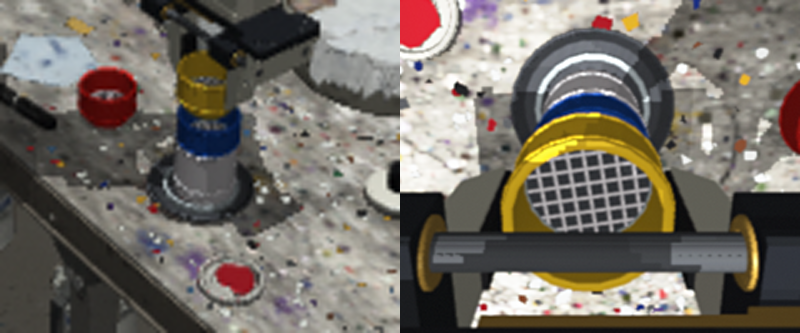

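```bash
python3 -m creep '[[[0.5,2.5,-4,0,0.2,0],[0,0,-4,0,0,0],[0,0,0,0,0,0]]]'; python3 -m creep '[[[0,0,-4,0,0,0],[0,0,-3,0,0,0],[0,0,0,0,0,0]]]'
```

```text
time: 17.78
tool_pos: [0.4253, -0.1927, 0.2965]
tool_rot: [-3.138, 0.005, 3.14]
contact_force: [-0.2, 0.1, -0.6]
opening: 0.0597
time: 18.03
tool_pos: [0.4256, -0.1918, 0.2898]
tool_rot: [-3.137, 0.006, -3.141]
contact_force: [-0.7, -0.2, -0.6]
opening: 0.0591
```

```bash
python3 -m creep '[[[-1.5,-2,-3,0.2,0.4,0],[0,0,-3,0,0,0],[0,0,0,0,0,0]]]'; python3 -m creep '[[[0,0,-3,0,0,0],[0,0,-2,0,0,0],[0,0,0,0,0,0]]]'
```

```text
time: 18.28
tool_pos: [0.4243, -0.194, 0.2836]
tool_rot: [-3.14, -0.0, -3.141]
contact_force: [0.5, -0.6, -1.4]
opening: 0.0598
time: 18.53
tool_pos: [0.4246, -0.1944, 0.2782]
tool_rot: [-3.14, 0.001, -3.141]
contact_force: [0.3, -0.3, -1.2]
opening: 0.0599
```

```bash
python3 -m creep '[[[0,0,-2,0,0,0],[0,0,-2,0,0,0],[0,0,0,0,0,0]]]'; python3 -m creep '[[[0,0,-2,0,0,0],[0,0,-1,0,0,0],[0,0,0,0,0,0]]]'
```

```text
time: 18.78
tool_pos: [0.4255, -0.1943, 0.2783]
tool_rot: [-3.138, 0.006, -3.141]
contact_force: [-0.8, 0.4, -1.2]
opening: 0.0597
time: 19.03
tool_pos: [0.4256, -0.1942, 0.2778]
tool_rot: [-3.136, 0.009, -3.141]
contact_force: [0.8, -0.5, -1.6]
opening: 0.0597
```

```bash
python3 -m creep '[[[-1,0,-3,0.3,0.5,0],[0,0,-3,0,0,0],[0,0,0,0,0,0]]]'; python3 -m creep '[[[0,0,-3,0,0,0],[0,0,0,0,0,0]]]'
```

```text
time: 19.28
tool_pos: [0.4266, -0.1948, 0.2767]
tool_rot: [-3.137, 0.01, -3.14]
contact_force: [-0.8, 0.3, -0.5]
opening: 0.0596
time: 19.45
tool_pos: [0.427, -0.1949, 0.2753]
tool_rot: [-3.135, 0.012, -3.14]
contact_force: [0.2, -0.0, -0.9]
opening: 0.0595
```

```bash
python3 -m creep '[[[-3,0,-4,0.4,0.8,0],[0,0,-2,0,0,0],[0,0,0,0,0,0]]]'
```

```text
time: 19.7
tool_pos: [0.4266, -0.1959, 0.2731]
tool_rot: [-3.137, 0.01, -3.14]
contact_force: [0.2, 0.2, 0.7]
opening: 0.0594
```

```bash
python3 -m creep '[[[-1,0,-1,0,0,0],[0,0,0,0,0,0],[0,0,0,0,0,0],[0,0,0,0,0,0],[0,0,0,0,0,0]]]' -1;python3 -m creep '[[[0,0,12,0,0,0],[0,0,34,0,0,0],[0,0,38,0,0,0],[0,0,30,0,0,0],[0,0,0,0,0,0]]]'
python3 - <<'E'
from h import *
print(robot.observe()['tool_pos'])
w=viewer.read_camera("wrist"); sd=viewer.read_camera("side")
cv2.imwrite("pics/w10.png",w); cv2.imwrite("pics/s10.png",sd)
h=cv2.cvtColor(w,cv2.COLOR_BGR2HSV); m=cv2.inRange(h,(20,130,50),(35,255,255))
n,l,st,ce=cv2.connectedComponentsWithStats(m);i=1+np.argmax(st[1:,4]);x,y,ww,hh,_=st[i];print(st[i])
for z in(.124,.132): p=proj("wrist",[.422,-.192,z]);q=proj("wrist",[.452,-.192,z]);print(z,p,"far edge",q[1],"halfw",(proj("wrist",[.422,-.162,z])[0]-p[0]))
H=cv2.cvtColor(sd,cv2.COLOR_BGR2HSV)
for nm,lo,hi in(("yel",(20,110,40),(35,255,255)),("blu",(100,110,30),(125,255,255))):
    m=cv2.inRange(H,lo,hi)[205:275,270:330]; n,l,st,ce=cv2.connectedComponentsWithStats(m);i=1+np.argmax(st[1:,4]);print(nm,st[i]+[270,205,0,0,0])
print([np.round(proj("side",[.422,-.192,z]),1) for z in(.064,.094,.124)])
E
```

```text
time: 20.12
tool_pos: [0.4251, -0.1961, 0.2703]
tool_rot: [-3.138, 0.008, -3.141]
contact_force: [-0.6, 0.8, 0.7]
opening: 0.0883
time: 20.53
tool_pos: [0.4232, -0.195, 0.3842]
tool_rot: [3.138, -0.004, -3.141]
contact_force: [1.0, -0.1, -0.2]
opening: 0.0913
[ 0.42317777 -0.19504332  0.38420719]
[ 218  165   63   64 1638]
0.124 (np.float64(252.4898101441094), np.float64(199.70749783287724)) far edge 228.63621621534094 halfw 31.590161815580586
0.132 (np.float64(252.55649424858544), np.float64(202.53457853588088)) far edge 232.24592354317886 halfw 32.58391069423513
yel [293 226  21  19 300]
blu [292 240  20  13 140]
[array([299.3, 246.3]), array([299.8, 238.6]), array([300.3, 230.8])]
```

Run:
```python
from h import *
w=cv2.imread("pics/w10.png");sd=cv2.imread("pics/s10.png")
cv2.imwrite("pics/p10.png",np.hstack([cv2.resize(sd[210:270,270:330],(390,390),interpolation=2),cv2.resize(w[125:245,190:310],(390,390),interpolation=2)]))
```

```text
(no output)
```

View pics/p10.png

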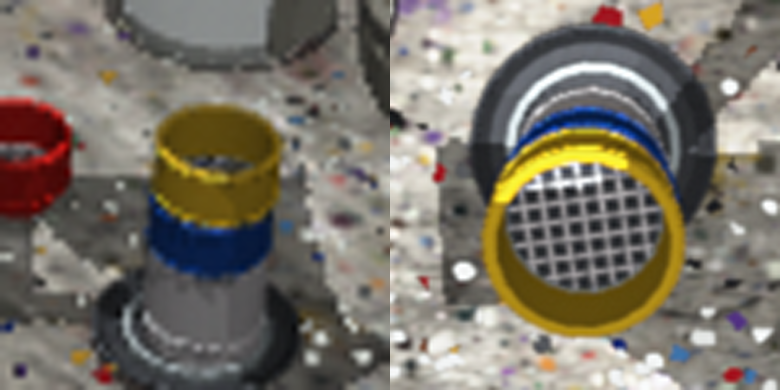

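Yellow is level and flush on blue, about 2 mm off in y, which is within the play. Next, the lid.

```bash
python3 -m creep '[[[24,-19,0,0,0,0],[28,-22,0,0,0,0],[28,-22,-12,0,0,0],[28,-22,-12,0,0,0],[28,-22,-12,0,0,0]]]'; python3 -m creep '[[[2,-2,0,0,0,0],[0,0,0,0,0,0]]]'
python3 - <<'E'
from h import *
w=viewer.read_camera("wrist"); cv2.imwrite("pics/w11.png",w)
p=proj("wrist",[.564,-.306,.03]);print("pred",p); u,v=map(int,p)
g=cv2.cvtColor(w,cv2.COLOR_BGR2GRAY); h=cv2.cvtColor(w,cv2.COLOR_BGR2HSV)
def show(nm,m,mn):
    m=m.copy(); k=np.zeros_like(m); cv2.rectangle(k,(u-70,v-70),(u+70,min(v+60,232)),255,-1); m&=k
    n,l,st,ce=cv2.connectedComponentsWithStats(m)
    for i in range(1,n):
        if st[i][4]>mn: print(nm,st[i],ce[i].round(1))
show("dark",cv2.inRange(g,0,45),60); show("white",cv2.inRange(h,(0,0,190),(180,30,255)),300)
print(robot.observe()['tool_pos'],robot.observe()['tool_rot'])
E
```

```text
time: 21.05
tool_pos: [0.5577, -0.3004, 0.3365]
tool_rot: [3.126, -0.021, -3.139]
contact_force: [0.6, -0.7, 1.2]
opening: 0.092
time: 21.22
tool_pos: [0.5625, -0.3057, 0.325]
tool_rot: [3.119, -0.031, -3.141]
contact_force: [-0.2, 0.5, 0.1]
opening: 0.0919
pred (np.float64(244.89689342211287), np.float64(196.51690557172364))
dark [229 188  20  23 349] [238.3 199.2]
dark [174 223   8  10  66] [178.  228.1]
white [ 174  126   94   74 2324] [215.8 150. ]
white [219 166  40  20 532] [238.9 177.3]
[ 0.56187572 -0.30536231  0.32428472] [ 3.11768306 -0.03285965 -3.14059284]
```

Run:
```python
from h import *
print(ray("wrist",239,200.5,.04),ray("wrist",239,211,.04), robot.observe()['tool_pos'])
w=cv2.imread("pics/w11.png"); h=cv2.cvtColor(w,cv2.COLOR_BGR2HSV); m=cv2.inRange(h,(0,0,120),(180,40,255))
print(''.join('#' if x else '.' for x in m[190,190:290]),''.join('#' if x else '.' for x in m[200,190:290]))
print(''.join('#' if x else '.' for x in m[140:245,239]))
```

```text
[ 0.56533241 -0.31222988  0.04      ] [ 0.57715598 -0.31238321  0.04      ] [ 0.56187572 -0.30536231  0.32428472]
.......................###################..............#####################.....................## ........................##############......................###############.....................####
#################..#############################........................###########........####....###...
```

```bash
python3 -m creep '[[[4,-7,-25,-1.35,-1.9,0],[0,0,-36,0,0,0],[0,0,-36,0,0,0],[0,0,-8,0,0,0],[0,0,0,0,0,0]]]'
```

```text
time: 21.68
tool_pos: [0.5621, -0.3089, 0.2174]
tool_rot: [3.142, 0.001, -3.14]
contact_force: [0.8, -0.1, 1.1]
opening: 0.0918
```

```bash
python3 -m creep '[[[4,-3,-8,0,0,0],[0,0,-9,0,0,0],[0,0,0,0,0,0]]]'; python3 -m creep '[[[0,0,-1,0,0,0],[0,0,0,0,0,0],[0,0,0,0,0,0],[0,0,0,0,0,0],[0,0,0,0,0,0]]]' 1 20;  python3 -m creep '[[[0,0,0,0,0,0],[0,0,0,0,0,0],[0,0,0,0,0,0],[0,0,0,0,0,0],[0,0,0,0,0,0]]]'
```

```text
time: 21.93
tool_pos: [0.5665, -0.3117, 0.2036]
tool_rot: [-3.14, 0.004, -3.14]
contact_force: [0.3, 0.0, 0.0]
opening: 0.092
time: 22.35
tool_pos: [0.5678, -0.3124, 0.2073]
tool_rot: [-3.135, 0.011, -3.139]
contact_force: [-0.8, -0.5, 0.8]
opening: 0.0629
time: 22.77
tool_pos: [0.5679, -0.3125, 0.2082]
tool_rot: [-3.134, 0.012, -3.139]
contact_force: [0.4, 0.4, 0.5]
opening: 0.0297
```

```bash
python3 -m creep '[[[-1,0,-7,0.4,0.7,0],[0,0,-5,0,0,0],[0,0,0,0,0,0]]]' 0; python3 -m creep '[[[0,0,-2,0,0,0],[0,0,-1,0,0,0],[0,0,0,0,0,0],[0,0,0,0,0,0],[0,0,0,0,0,0]]]' 1 20
```

```text
time: 23.02
tool_pos: [0.5668, -0.3125, 0.1951]
tool_rot: [3.142, -0.002, -3.139]
contact_force: [0.2, 0.1, -0.6]
opening: 0.0437
time: 23.43
tool_pos: [0.5675, -0.313, 0.1938]
tool_rot: [-3.139, 0.001, -3.139]
contact_force: [-0.0, 0.5, 1.5]
opening: 0.0216
```

```bash
python3 -m creep '[[[0,0,0,0,0,0],[0,0,20,0,0,0],[0,0,36,0,0,0],[0,0,38,0,0,0],[0,0,38,0,0,0]]]'; python3 -m creep '[[[0,0,30,0,0,0],[-22,18,0,0,0,0],[-28,23,0,0,0,0],[-28,23,0,0,0,0],[0,0,0,0,0,0]]]'
```

```text
time: 23.85
tool_pos: [0.5643, -0.3109, 0.3169]
tool_rot: [3.129, -0.02, -3.139]
contact_force: [0.2, -1.1, -1.2]
opening: 0.0213
time: 24.27
tool_pos: [0.4838, -0.2455, 0.3555]
tool_rot: [3.136, -0.01, -3.14]
contact_force: [0.7, 0.2, -0.8]
opening: 0.0216
```

```bash
python3 -m creep '[[[-28,23,0,-0.2,-0.4,0],[-28,23,0,0,0,0],[-4,4,0,0,0,0],[0,0,0,0,0,0]]]'
python3 - <<'E'
from h import *
s=robot.observe();print(s['tool_pos'],s['tool_rot'])
E
```

```text
time: 24.6
tool_pos: [0.4204, -0.1929, 0.353]
tool_rot: [3.136, -0.007, -3.14]
contact_force: [-0.1, 0.2, -0.3]
opening: 0.0216
[ 0.42041505 -0.19294825  0.35298117] [ 3.13643512 -0.00709657 -3.14017054]
```

```bash
python3 -m creep '[[[2,-2,-12,-0.2,-0.3,0],[0,0,-14,0,0,0],[0,0,0,0,0,0]]]'
python3 - <<'E'
from h import *
s=robot.observe();print(s['tool_pos'],s['tool_rot'])
w=viewer.read_camera("wrist");cv2.imwrite("pics/w12.png",w); h=cv2.cvtColor(w,cv2.COLOR_BGR2HSV)
m=cv2.inRange(h,(20,130,50),(35,255,255)); n,l,st,ce=cv2.connectedComponentsWithStats(m);i=1+np.argmax(st[1:,4]);x,y,ww,hh,_=st[i];print("yel",st[i]);
print("yel collar y centre (widest)",ray("wrist",x+ww/2,y+hh,.12), "pred near edges", proj("wrist",[.392,-.1945,.124]))
m=cv2.inRange(h,(0,0,150),(180,40,255))
for r in (185,195,205): print(r,''.join('#' if q else '.' for q in m[r,190:320]))
E
```

```text
time: 24.85
tool_pos: [0.4241, -0.1961, 0.3273]
tool_rot: [-3.141, 0.002, -3.14]
contact_force: [-0.2, 0.1, -0.8]
opening: 0.0214
[ 0.42408313 -0.19613974  0.3272928 ] [-3.14071751e+00  1.61757900e-03 -3.13981927e+00]
yel [214 176  72  34 863]
yel collar y centre (widest) [ 0.41879966 -0.19814119  0.12      ] pred near edges (np.float64(254.9493570732794), np.float64(177.58984356967764))
185 ###....................................................................................................................###........
195 ###..........................................###################################.................................#################
205 ###..........................###################################################################.................###..........####
```

```bash
python3 -m creep '[[[-1.5,-1,-4,0,0,0],[0,0,-5,0,0,0],[0,0,0,0,0,0]]]'; python3 -m creep '[[[-1,-0.5,-4,0,0.2,0],[0,0,-3,0,0,0],[0,0,0,0,0,0]]]'
```

```text
time: 25.15
tool_pos: [0.4246, -0.1991, 0.3198]
tool_rot: [-3.138, 0.005, -3.14]
contact_force: [-0.3, -0.1, -1.3]
opening: 0.0213
time: 25.4
tool_pos: [0.424, -0.2001, 0.3126]
tool_rot: [-3.138, 0.002, -3.14]
contact_force: [0.0, 1.0, -0.9]
opening: 0.0215
```

```bash
python3 -m creep '[[[-0.5,3,-2,0.1,0.2,0],[0,0,-3,0,0,0],[0,0,0,0,0,0]]]'; python3 -m creep '[[[-0.5,0,-3,0.1,0.2,0],[0,0,-3,0,0,0],[0,0,0,0,0,0]]]'
```

```text
time: 25.65
tool_pos: [0.4239, -0.197, 0.3087]
tool_rot: [-3.138, 0.001, -3.141]
contact_force: [1.2, -0.2, -0.9]
opening: 0.0213
time: 25.9
tool_pos: [0.4247, -0.1971, 0.3096]
tool_rot: [-3.134, 0.007, -3.14]
contact_force: [0.4, 0.3, -1.2]
opening: 0.0214
```

```bash
python3 -m creep '[[[-1,0,-3,0.3,0.4,0],[0,0,-3,0,0,0],[0,0,0,0,0,0]]]'; python3 -m creep '[[[0,0,-3,0,0,0],[0,0,0,0,0,0]]]'
```

```text
time: 26.15
tool_pos: [0.4249, -0.1974, 0.3092]
tool_rot: [-3.133, 0.009, -3.139]
contact_force: [-0.4, 0.6, -1.2]
opening: 0.0218
time: 26.32
tool_pos: [0.4252, -0.1975, 0.3086]
tool_rot: [-3.131, 0.012, -3.139]
contact_force: [-1.1, 0.7, 0.3]
opening: 0.0212
```

```bash
python3 -m creep '[[[-1,0,-3,0.6,0.7,0],[0,0,-2,0,0,0]]]'; python3 -m creep '[[[0,0,0,0,0,0],[0,0,0,0,0,0],[0,0,0,0,0,0],[0,0,0,0,0,0],[0,0,0,0,0,0]]]' -1; python3 -m creep '[[[0,0,12,0,0,0],[0,0,34,0,0,0],[0,0,34,0,0,0],[-20,0,10,0,0,0],[0,0,0,0,0,0]]]'
python3 - <<'E'
from h import *
w=viewer.read_camera("wrist");sd=viewer.read_camera("side")
u,v=map(int,proj("wrist",[.422,-.195,.1])); 
cv2.imwrite("pics/p13.png",np.hstack([cv2.resize(sd[190:270,260:340],(400,400),interpolation=2),cv2.resize(w[v-60:v+60,u-60:u+60],(400,400),interpolation=2)]))
E
```

```text
time: 26.48
tool_pos: [0.4264, -0.1987, 0.3081]
tool_rot: [-3.134, 0.011, -3.139]
contact_force: [-5.5, 4.5, 25.4]
opening: 0.0218
time: 26.9
tool_pos: [0.4267, -0.1992, 0.3084]
tool_rot: [-3.132, 0.013, -3.138]
contact_force: [0.5, -1.3, 6.9]
opening: 0.0499
time: 27.32
tool_pos: [0.4054, -0.1987, 0.3971]
tool_rot: [-3.139, 0.003, -3.138]
contact_force: [1.0, -0.5, -0.5]
opening: 0.0835
```

View pics/p13.png

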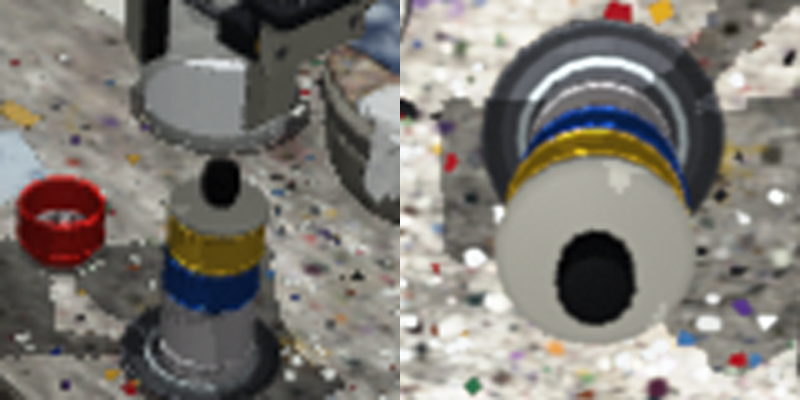

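Run:
```python
from h import *
for c in([.422,-.196],[.424,-.196]):
    a=np.array(proj("wrist",[*c,.130]));b=np.array(proj("wrist",[*c,.155])); r=np.array(proj("wrist",[c[0],c[1]+.031,.130])); far=proj("wrist",[c[0]+.031,c[1],.130]);kf=proj("wrist",[c[0]+.011,c[1],.155])
    u,v=map(int,proj("wrist",[.422,-.195,.1])); 
    f=lambda p:((np.array(p)-[u-60,v-60])*400/120).round(0)
    print("disc ctr",f(a),"halfw",(r-a)[0]*3.333,"knob ctr",f(b),"disc far",f(far),"knob far",f(kf))
```

```text
disc ctr [198. 236.] halfw 103.52474432315942 knob ctr [199. 270.] disc far [198. 330.] knob far [199. 307.]
disc ctr [198. 242.] halfw 103.28932964879243 knob ctr [199. 277.] disc far [197. 335.] knob far [199. 313.]
```

Run:
```python
from h import *
sd=viewer.read_camera("side"); w=viewer.read_camera("wrist")
H=cv2.cvtColor(cv2.resize(sd[190:290,260:340],None,fx=4,fy=4,interpolation=2),cv2.COLOR_BGR2HSV)
for nm,lo,hi in(("yel",(20,110,40),(35,255,255)),("blu",(100,110,30),(125,255,255))):
    m=cv2.inRange(H,lo,hi); m[:,:110]=0
    print(nm,[(x,int(np.flatnonzero(m[:,x]).min()),int(np.flatnonzero(m[:,x]).max())) for x in range(135,215,8) if m[:,x].any()])
h=cv2.cvtColor(w,cv2.COLOR_BGR2HSV); u,v=map(int,proj("wrist",[.424,-.196,.13]))
g=w[:,:,0].astype(int)
for c,z,n in((w,.13,"disc"),):
    m=cv2.inRange(h,(15,0,120),(80,45,215)); k=np.zeros_like(m); cv2.circle(k,(u,v),38,255,-1); m&=k
    m=cv2.morphologyEx(m,cv2.MORPH_OPEN,np.ones((5,5)))
    cs,_=cv2.findContours(m,cv2.RETR_EXTERNAL,cv2.CHAIN_APPROX_NONE); q=cv2.convexHull(max(cs,key=cv2.contourArea)); e=cv2.fitEllipse(q); print(n,e,ray("wrist",*e[0],.13))
m=cv2.inRange(cv2.cvtColor(w,cv2.COLOR_BGR2GRAY),0,50); k[:]=0; cv2.circle(k,(u,v+8),22,255,-1); m&=k; n,l,st,ce=cv2.connectedComponentsWithStats(m); i=1+np.argmax(st[1:,4]); print("knob",st[i],"pred foot",proj("wrist",[.424,-.196,.130]),proj("wrist",[.424,-.196,.155]))
```

```text
yel [(135, 178, 197), (143, 179, 209), (151, 183, 215), (159, 187, 218), (167, 188, 219), (175, 190, 219), (183, 190, 219), (191, 188, 218), (199, 186, 214), (207, 183, 208)]
blu [(135, 205, 236), (143, 213, 243), (151, 218, 247), (159, 221, 248), (167, 222, 250), (175, 222, 250), (183, 222, 248), (191, 221, 247), (199, 217, 241)]
disc ((252.9601593017578, 214.21713256835938), (60.6258544921875, 67.00017547607422), 83.50821685791016) [ 0.42795773 -0.19793704  0.13      ]
knob [243 206  23  28 513] pred foot (np.float64(254.92169360851187), np.float64(210.5474334007733)) (np.float64(255.14173734386085), np.float64(220.87833003018574))
```

Run:
```python
from h import *
for z in(.155,.130,.124): print(z,np.round(proj("side",[.424,-.196,z]),1),np.round(proj("side",[.424,-.196,z+.006]),1))
sd=viewer.read_camera("side"); g=cv2.cvtColor(cv2.resize(sd[200:260,280:330],None,fx=4,fy=4,interpolation=2),cv2.COLOR_BGR2GRAY)
print("column through knob", g[::3,(304-280)*4].tolist())
a=cv2.imread("pics/side0.png"); d=cv2.absdiff(a,sd).max(2); print("red diff",d[225:245,262:282].mean(), "cup region diff", d[195:222,300:320].mean())
```

```text
0.155 [302.2 223. ] [302.3 221.3]
0.13 [301.7 229.6] [301.8 228.1]
0.124 [301.6 231.2] [301.7 229.6]
column through knob [138, 129, 140, 212, 225, 186, 144, 140, 140, 141, 140, 140, 141, 141, 140, 141, 141, 140, 140, 140, 140, 141, 139, 122, 101, 88, 81, 69, 61, 39, 12, 8, 6, 7, 8, 7, 7, 7, 7, 8, 2, 16, 54, 93, 105, 104, 104, 106, 103, 91, 77, 65, 68, 72, 72, 72, 72, 70, 74, 90, 65, 34, 24, 25, 25, 25, 24, 24, 21, 27, 42, 53, 74, 85, 85, 85, 84, 84, 84, 85]
red diff 15.2475 cup region diff 33.842592592592595
```

Run:
```python
from h import *
a=cv2.imread("pics/side0.png");b=viewer.read_camera("side")
for i in(a,b):
    m=cv2.inRange(cv2.cvtColor(i,cv2.COLOR_BGR2HSV),(0,140,60),(8,255,255))[215:255,255:290]; M=cv2.moments(m,True); print(M['m10']/M['m00'],M['m01']/M['m00'])
print(robot.hand_in())
```

```text
16.78099173553719 18.793388429752067
16.966666666666665 18.733333333333334
the job is handed in; nothing more can be done
None
```

The column is built and handed in: pot in the dish's ring, blue fine strainer, the smaller yellow coarse strainer, then the white lid. They went on in that order, each was let go, and the gripper is clear above. The clock was under 30 s at hand-in.

**What the last checks showed**
- **Column:** the final side and wrist pictures show all four pieces upright, with no gaps at the joints. The blue and yellow bands have matching heights across their width, and the knob top is within about half a pixel of where it should be.
- **Red strainer:** its image centre moved less than 0.2 pixel, so it stayed put.

**What was less clear or did not agree**
- **Lid position:** the wrist picture put the lid about 4–6 mm further out in x than the yellow strainer. The fit only allows about 2 mm, so I put this down to a poor outline fit and calibration error.
- **Lid pressing force:** the wrist force read about 25 N briefly when I pressed the lid home, within the limits.
- **Yellow strainer seating:** I saw no clear force rise when it went home, so its seating rests on the pictures and heights.
- **Yellow strainer position:** it sits about 2–3 mm off blue's measured centre in y, against 2 mm of play in the fit.
- **Paint cup:** I did not measure it at the end. The paths I chose were meant to keep the gripper clear of it. A side-image comparison near it did show a difference, which I took to be the gripper in view and did not check.

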